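# Post the ground sleeve through the dust flap of the clean-parts box

## Robot

A 7-joint arm with a two-finger parallel gripper is mounted at the origin on a cart in front of the work surface, level with it; the furniture and walls round the work are solid. World frame = base frame: x ahead of the robot, y to its left, z up, the work surface at z = 0. Lengths are in m, angles in rad, forces in N, time in s.
With the tool pointing down it reaches from about 0.425 to 0.95 m from the base axis. Payload 4.7 kg.
Tool frame: the origin (TCP) lies on the centre line of the jaws, within the pads' length; the fingertips stand robot.nose_length ahead of it and the grasp point (between the pads) lies 8 mm behind it (robot.nose_length is the distance from the TCP to the fingertips, in m); z points along the fingers, x is the direction in which the jaws open and shut, and the axes are right-handed (so a half turn about z gives the same grasp; the last joint's range is limited). The gripper opens to 85 mm and grips with 20 to 120 N. Pads are 22 mm wide; open, the fingers measure 114 mm over their backs; the gripper's body (76 mm by 85 mm) begins 54 mm behind the grasp point. The pads swing forward as they close: fully open they stand 13 mm farther back than shut.
Start: joints at [-0.029, 0.469, -0.049, 1.532, 0.024, 1.141, -0.082], TCP at [0.675, 0, 0.242] pointing down, gripper open.
Joint ranges: [-2.59, 2.59], [-0.33, 1.99], [-1.39, 1.29], [0.1, 2.45], [-1.04, 4.18], [0.21, 1.99], [-2.66, 2.66]. Speed limits (rad/s): [2.57, 2.57, 3.14, 3.14, 3.14, 3.14, 3.14].

## Interface

Orientations are given as [roll, pitch, yaw] about the fixed x, y, z axes, in that order (R = Rz(yaw) Ry(pitch) Rx(roll)).
In Python, from plant import robot gives the robot as it stands. Calls block until the motion is done:
- robot.goto(position, orientation): joint-space move of the TCP to a pose.
- robot.move_straight(position, vel=0.15, attitude=None, contact_N=None): straight line of the TCP; attitude=None keeps the orientation; vel is the mean speed in m/s. With contact_N (N) it stops when the force on the tool has changed by that much, and returns True; else False.
- robot.move_joints(angles): joint-space move.
- robot.grip(opening, strength=None): opening from 0.0 (shut) to 1.0 (fully open); strength is the grip in N (None keeps the last); returns when the fingers have stopped.
- robot.sleep(seconds).
- robot.inverse_kinematics(position, orientation): joint angles nearest the present ones, or None.
- robot.sense(): the state.
- robot.grab_frame(name): name is "scene" or "side" or "wrist"; returns a dict with "image" (420x560x3 uint8, red, green, blue), "range_z" (420x560 float32, m along the optical axis (not along the pixel's ray), 0 where there is no reading), "fx", "fy", "cx", "cy" (pixels), "dist_coeffs" ([k1, k2, p1, p2, k3] as OpenCV has them; the pictures are not rectified), "R" (3x3) and "t" (3): a world point X has camera coordinates R X + t. Camera axes: x right, y down, z forward; pixel columns grow to the right and rows downward; lengths in m; the calibration is good to about 2 mm. A picture is of the moment at which its call begins.
A pose or a line that the arm cannot do raises robot.IKError and nothing moves.
- robot.close_job(): hands the job in, once; it reports no verdict.
The state is a dict: "t": time; "joint_pos": joint angles; "joint_velocities": joint speeds; "effort": joint torques, N m; "tcp_pos": TCP position; "tcp_rot": TCP orientation; "wrist_force": force on the tool from outside, world axes, zero at the start; "torque": the same for the moment, N m; "opening": opening from 0.0 (shut) to 1.0 (fully open).
Only numpy, scipy, OpenCV 4.12 (cv2) and the standard library are available. Lean on these libraries where they do the work, as an engineer would, in place of code of your own. Each camera call takes 0.05 s, during which the arm holds its last target.

## Task

Put the finished plain steel sleeve away in the clean-parts box: take hold of it, push it straight down through the sprung dust flap in the top of the box until more than half of its height is below the opening, and only then let it go, so that it drops inside and the flap closes behind it. Leave the flanged brass bush standing where it is.

Things in the scene. Friction and masses are not known exactly. Their poses are not given: they have to be found in the camera images.
- sleeve_center (a point): Centre of the loose steel sleeve: a plain bright grey tube without flange, 43 mm in diameter, 42 mm high, about 140 g, standing upright on the worktop, to be gripped at any yaw. This point lies on its axis, half-way up (21 mm above its lower end); z is that axis. The flat ball bearing (52 mm across, 15 mm high) and the valve casting near by are other parts.
- box_mouth (a point): Centre of the opening in the box's top face, 150 mm above the worktop; z up. The fixed grey box is 112 mm along x, 146 along y, with a clear window on its -x side. The opening, 80 mm along x by 112 along y, is filled by a thin steel flap 2 mm below the top face, hinged along its +x edge (hinge parallel to y). Inside, 100 x 134 mm, empty, floor 145 mm down.
- box_flap (a joint): Angle of the dust flap, rad: 0 = shut, level with the box's top; its -x edge swings down into the box, to 1.35 at most. A light spring shuts it: about 1 N opens it and the sleeve's own weight outdoes it. It stays open only while something holds it, and shuts by itself within a second once clear.
- brass_bush: Bystander: yellowish brass bush with a round flange at its foot, 38 mm in diameter at the flange, 28 mm above it, 34 mm high, loose, standing upright on the worktop. Its origin is the centre of its underside, z is its axis. It stays where it is.

How it is judged:
On the way:
1. the sleeve, still held, is in the opening with half its height below the top of the box and holds the flap open (contact force between the fingers and ground_sleeve above 0.5 N and horizontal distance between sleeve_center and box_mouth below 0.045 m and z of sleeve_center in the frame of box_mouth below 0.006 m and value of joint box_flap above 0.3 rad), for 0.1 s.
At the end, for the whole second after the job is handed in: The sleeve is released inside the box (its centre at least 80 mm below the top, in any attitude, within 65 mm of the middle), the flap is shut to within 0.1 rad, and the brass bush stands upright within 30 mm of where it was (z of sleeve_center in the frame of box_mouth below -0.08 m and horizontal distance between sleeve_center and box_mouth below 0.065 m and value of joint box_flap below 0.1 rad and distance of brass_bush from where it was at the start of the episode below 0.03 m and angle between brass_bush's own z axis and vertical below 0.2 rad); the robot touches nothing.
It fails at once if the brass bush is shifted by more than 30 mm or knocked over (distance of brass_bush from where it was at the start of the episode above 0.03 m or angle between brass_bush's own z axis and vertical above 0.4 rad).
It also fails if it takes over 38 s, if anything falls off the work surface, if the arm or the gripper's body presses on something with over 40 N, if the wrist force passes 120 N, or if a joint passes its speed limit or range.

## Working session

There is one attempt and no reset: what is moved stays moved. The work goes in short steps, each a Python script; the robot and the scene stay as the last script left them, time stands still between calls to the robot, and variables do not carry over. Pictures are saved under pics/ and viewed, and the job is handed in when it is done.

```bash
ls; mkdir -p pics
python3 - <<'E'
from plant import robot
import cv2,numpy as np
print(robot.nose_length, robot.sense())
for n in("scene","side","wrist"):
    f=robot.grab_frame(n); cv2.imwrite(f"pics/a_{n}.png",f["image"][:,:,::-1]); np.savez(f"a_{n}.npz",**f)
    print(n,f["fx"],f["cx"],f["cy"],f["dist_coeffs"],np.round(-f["R"].T@f["t"],3),np.round(f["R"],2).tolist(),(f["range_z"]>0).mean())
E
```

```text
pics
0.011 {'t': 0.0, 'joint_pos': array([-0.02890792,  0.46945112, -0.04861446,  1.53369419,  0.02410543,
        1.14101389, -0.0822955 ]), 'joint_velocities': array([-6.00799045e-05,  3.10304663e-04, -6.77538745e-04, -2.41243975e-03,
       -5.21395263e-04, -1.06937136e-03,  6.52876280e-04]), 'effort': array([ 1.18357209e-03, -5.10321057e+01, -4.63755790e-02, -2.37716943e+01,
        1.05899444e-02,  7.35067850e-03,  1.56414734e-05]), 'tcp_pos': array([6.74431401e-01, 2.65910436e-05, 2.41254834e-01]), 'tcp_rot': array([3.14152294e+00, 1.97935724e-03, 6.36628848e-05]), 'wrist_force': array([-0.12592137,  0.48514906,  0.59914125]), 'torque': array([ 0.01033294, -0.01419217,  0.00287833]), 'opening': 1.0002121357163734}
scene 425.5988188394304 273.30867717112346 210.74327964004888 [-0.07285889  0.          0.          0.          0.        ] [ 0.106 -0.691  0.718] [[0.75, -0.67, 0.01], [-0.46, -0.53, -0.71], [0.48, 0.53, -0.7]] 0.996062925170068
side 451.22904599409 278.56822676756053 209.23568278954951 [0.02550629 0.         0.         0.         0.        ] [ 0.98  -0.443  0.983] [[0.43, 0.91, 0.0], [0.77, -0.36, -0.52], [-0.47, 0.23, -0.85]] 0.9959948979591837
wrist 360.45776803284764 275.1730061991014 216.068734397026 [0.00572969 0.         0.         0.         0.        ] [0.675 0.075 0.373] [[1.0, 0.0, -0.0], [0.0, -0.96, 0.29], [-0.0, -0.29, -0.96]] 0.9960501700680272
```

View pics/a_scene.png

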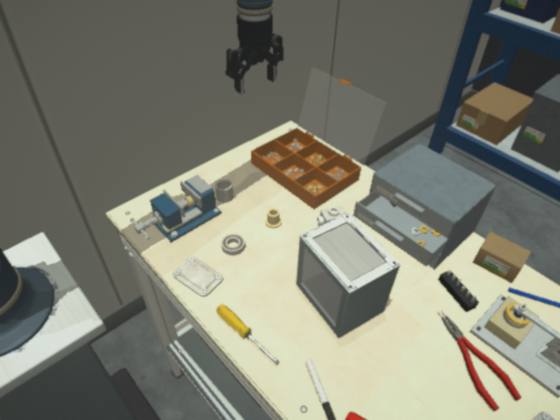

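View pics/a_side.png

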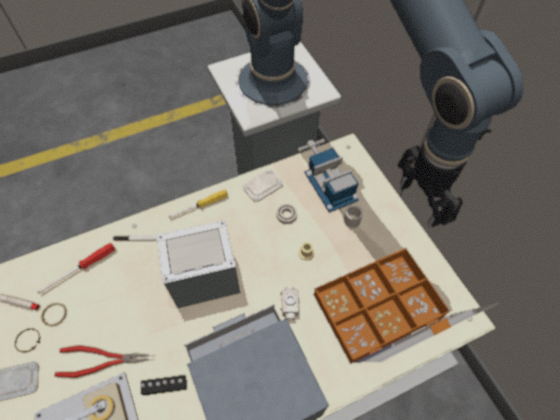

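View pics/a_wrist.png

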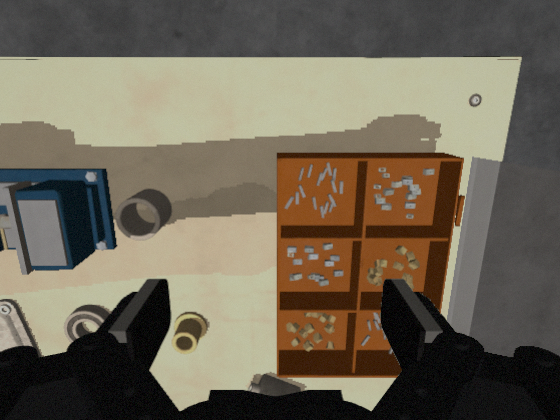

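The sleeve is the grey tube beside the blue vice, at scene (224,190), side (353,217) and wrist (143,215). The brass bush is at wrist (188,330) and scene (273,217). The box is at scene (345,265) and side (197,262). Next I'll work out their positions.

```bash
cat > h.py <<'E'
import numpy as np, cv2
def K(f): return np.array([[f["fx"],0,f["cx"]],[0,f["fy"],f["cy"]],[0,0,1.]])
def cloud(f):
    h,w=f["range_z"].shape
    u,v=np.meshgrid(np.arange(w),np.arange(h))
    p=cv2.undistortPoints(np.stack([u,v],-1).reshape(-1,1,2).astype(np.float64),K(f),f["dist_coeffs"]).reshape(h,w,2)
    z=f["range_z"]; c=np.dstack([p[...,0]*z,p[...,1]*z,z])
    P=(c-f["t"])@f["R"]; P[z==0]=np.nan
    return P
def ray(f,u,v,z):
    p=cv2.undistortPoints(np.array([[[u,v]]],float),K(f),np.array(f["dist_coeffs"]))[0,0]
    d=np.array([p[0],p[1],1])@f["R"]; o=-f["R"].T@f["t"]
    return o+d*(z-o[2])/d[2]
def load(n): return dict(np.load(n))
E
python3 - <<'E'
from h import *
np.set_printoptions(precision=4,suppress=True)
for n,(u,v) in dict(scene=(224,190),side=(353,217),wrist=(143,215)).items():
    f=load(f"a_{n}.npz");P=cloud(f); c=ray(f,u,v,.04); print(n,c)
    Q=P.reshape(-1,3)
    m=(np.hypot(*(Q[:,:2]-c[:2]).T)<.045)
    m&=(Q[:,2]>.037)&(Q[:,2]<.047)
    # only ring-level pts near
    print(' sleeve top n',m.sum(), np.median(Q[m],0),Q[m].min(0),Q[m].max(0))
    if m.sum()>5: print(' minencl',cv2.minEnclosingCircle((Q[m][:,:2]*1000).astype(np.float32)))
    # box
    m=(abs(Q[:,2]-.15)<.006)&(Q[:,0]>.3)&(Q[:,0]<.85)&(abs(Q[:,1])<.5)
    if m.sum()>50: print(' box',m.sum(),np.percentile(Q[m],[1,50,99],axis=0), cv2.minAreaRect((Q[m][:,:2]*1000).astype(np.float32)))
    hsv=cv2.cvtColor(f["image"],cv2.COLOR_RGB2HSV)
# height map from wrist + scene around sleeve
import math
f=load("a_wrist.npz");P=cloud(f)
H={}
for n in("wrist","side","scene"):
    Q=cloud(load(f"a_{n}.npz")).reshape(-1,3);Q=Q[~np.isnan(Q).any(1)]
    for x,y,z in Q[(Q[:,0]>.40)&(Q[:,0]<.85)&(Q[:,1]>-.16)&(Q[:,1]<.25)&(Q[:,2]<.2)]:
        k=(int(x//.01),int(y//.01));H[k]=max(H.get(k,-1),z)
print("rows x down 0.40.., cols y  .24 -> -.1 (mm)")
print('     '+' '.join(f"{j:4d}" for j in range(24,-11,-1)))
for i in range(40,76): print(i,' '.join(f"{int(H.get((i,j),-.001)*1000):4d}" for j in range(24,-11,-1)))
E
```

```text
scene [ 0.5291 -0.049   0.04  ]
 sleeve top n 96 [ 0.5388 -0.0352  0.0405] [ 0.4889 -0.0675  0.037 ] [ 0.5627 -0.0105  0.0441]
 minencl ((524.6788330078125, -43.414920806884766), 43.12517166137695)
 box 5903 [[ 0.3337 -0.4964  0.1441]
 [ 0.5423 -0.4156  0.1473]
 [ 0.8379  0.4228  0.155 ]] ((575.0324096679688, -36.78125), (548.8622436523438, 926.6259155273438), 0.06857951730489731)
side [ 0.5523 -0.0398  0.04  ]
 sleeve top n 110 [ 0.5436 -0.0326  0.0405] [ 0.5206 -0.0534  0.0373] [ 0.5654 -0.0112  0.0453]
 minencl ((543.610107421875, -31.057605743408203), 23.339479446411133)
 box 8486 [[ 0.4771 -0.497   0.1441]
 [ 0.7508 -0.413   0.1463]
 [ 0.8479  0.4203  0.1535]] ((658.5977783203125, -37.815582275390625), (924.41943359375, 383.9391784667969), 89.9189453125)
wrist [ 0.5467 -0.0259  0.04  ]
 sleeve top n 809 [ 0.5415 -0.0289  0.0422] [ 0.52  -0.051  0.037] [ 0.5635 -0.0082  0.0444]
 minencl ((541.947509765625, -29.311107635498047), 22.043394088745117)
rows x down 0.40.., cols y  .24 -> -.1 (mm)
       24   23   22   21   20   19   18   17   16   15   14   13   12   11   10    9    8 
[... 5797 characters left out ...]
7 -847   -1   -1   -1   -1   -1   -1   -1   -1   -1   -1    1    3    2    2    1    2    1    2   25   47   18   20   19   21   23   22   43   45   13   16   21    4
73 -846 -847 -846   -1   -1   -1   -1   -1   -1   -1   -1   -1   -4    2    2    1    1    2    3    2    2   32   46   21   22   22   21   21   17   43   43   12   17   20   22
74 -847 -845 -844   -1   -1   -1   -1   -1   -1   -1   -1   -1   -4    2    2    4    3    2    4    3    2   42   47    4   22   23    4    4    5   43   43    8   18   18   22
75 -847 -845 -846   -1   -1   -1   -1   -1   -1   -1   -1   -1   -4    1    2    2    2    2    2    2    2   42   47   43   43   43   44   44   44   43   43   43   43   42   43
```

Run:
```python
from h import *
np.set_printoptions(precision=4,suppress=True)
for n in("scene","side"):
    f=load(f"a_{n}.npz");P=cloud(f)
    m=(P[...,2]>.135)&(P[...,2]<.16)&(P[...,0]>.3)&(P[...,0]<.62)&(P[...,1]<-.15)&(P[...,1]>-.5)
    k,l,s,c=cv2.connectedComponentsWithStats(m.astype(np.uint8))
    i=1+s[1:,4].argmax(); Q=P[l==i]; print(n,s[i],np.percentile(Q,[.5,50,99.5],axis=0).tolist(),cv2.minAreaRect((Q[:,:2]*1000).astype(np.float32)))
H={}
for n in("wrist","side","scene"):
    f=load(f"a_{n}.npz");P=cloud(f)
    hsv=cv2.cvtColor(f["image"],cv2.COLOR_RGB2HSV)
    m=(P[...,2]>.022)&(P[...,2]<.05)&(P[...,0]>.45)&(P[...,0]<.66)&(P[...,1]<-.07)&(P[...,1]>-.2)&(hsv[...,1]>70)
    k,l,s,c=cv2.connectedComponentsWithStats(m.astype(np.uint8))
    if k>1:
        i=1+s[1:,4].argmax(); Q=P[l==i];print('bush',n,s[i],c[i],Q.mean(0),Q.max(0),hsv[l==i].mean(0))
    Q=P.reshape(-1,3);Q=Q[~np.isnan(Q).any(1)]
    for x,y,z in Q[(Q[:,0]>.40)&(Q[:,0]<.76)&(Q[:,1]>-.36)&(Q[:,1]<-.07)&(Q[:,2]<.2)]:
        k=(int(x//.01),int(y//.01));H[k]=max(H.get(k,-1),z)
print('     '+' '.join(f"{j:4d}" for j in range(-8,-36,-1)))
for i in range(40,66): print(i,' '.join(f"{int(H.get((i,j),-.001)*1000):4d}" for j in range(-8,-36,-1)))
```

```text
scene [ 300  213  100   84 4412] [[0.46431259667492125, -0.4984669883159965, 0.13580537540856635], [0.5247969218034264, -0.4275937985894022, 0.1474765266629477], [0.5936657701445529, -0.343278616058432, 0.1517441787285863]] ((531.4890747070312, -420.4228210449219), (147.0311737060547, 114.37966918945312), 79.22988891601562)
side [ 157  220   79   66 3616] [[0.4706135313022187, -0.49696509825711255, 0.13617347196991236], [0.5378842906034923, -0.42256117125540527, 0.14833906723943546], [0.5985908024805797, -0.34459871382585994, 0.15349856898782113]] ((532.7449340820312, -420.38189697265625), (145.67294311523438, 114.95645904541016), 79.69725799560547)
bush wrist [172 326  28  28 511] [185.2564 339.7339] [ 0.5748 -0.1729  0.0311] [ 0.5884 -0.1605  0.0366] [ 21.3327 101.6595 123.8924]
bush side [301 249  11   6  33] [306.0606 251.4848] [ 0.5825 -0.1824  0.0296] [ 0.5879 -0.1712  0.0366] [ 21.9091  82.5152 148.2727]
bush scene [268 209  11  11  89] [272.9775 213.8315] [ 0.5706 -0.1787  0.0295] [ 0.5839 -0.1657  0.0344] [ 24.1685  87.1573 170.9663]
       -8   -9  -10  -11  -12  -13  -14  
[... 3121 characters left out ...]
  3    2    2    2    2    3    2    3    2    2    3    2    3    2    2    2    2    2    2    0    2    1    4    2    0    2
62    2    2    2    2    2    3    3    2    5    3    2    2    1    2    2    2    2    2    2    2    2    2    3    3    2    2    1    2
63    2    2    3    3    5    2    2    2    3    3    1    3    2    2    2    2    2    2    2   25    3    3    3    1    1    3    3    2
64    1    2    2    2    3    2    2    4    2    3    2    4    4    1    1    3    2   25   30   35   36   30    3    2    2    2    3    3
65    2    3    2    2    3    2    3    3    1    1    2    1    2    2    2    1    1   35   36   37   39   37    2    1    2    1    1    2
```

Run:
```python
from h import *
np.set_printoptions(precision=4,suppress=True)
for n in("scene","side"):
    f=load(f"a_{n}.npz");P=cloud(f)
    m=(P[...,2]>.142)&(P[...,2]<.16)&(P[...,0]>.3)&(P[...,0]<.65)&(P[...,1]<-.15)&(P[...,1]>-.6)
    k,l,s,c=cv2.connectedComponentsWithStats(m.astype(np.uint8))
    i=1+s[1:,4].argmax(); m=l==i; Q=P[m]
    hull=cv2.convexHull((Q[:,:2]*1000).astype(np.float32))[:,0]
    print(n,s[i],Q.mean(0),cv2.minAreaRect(hull))
    print(cv2.approxPolyDP(hull,12,True)[:,0].tolist(), np.median(Q[:,2]))
    I=f["image"][:,:,::-1].copy(); I[cv2.morphologyEx(m.astype(np.uint8),cv2.MORPH_GRADIENT,np.ones((2,2)))>0]=(0,0,255)
    x,y,w,h,_=s[i]; cv2.imwrite(f"pics/box_{n}.png",cv2.resize(I[y-30:y+h+60,x-30:x+w+30],None,fx=4,fy=4,interpolation=0)[:600,:800])
```

```text
scene [ 300  213  101   82 4180] [ 0.528  -0.4247  0.1476] ((531.4890747070312, -420.4228210449219), (147.0311737060547, 114.37966918945312), 79.22988891601562)
[[599.619384765625, -359.7879333496094], [490.66619873046875, -340.1068420410156], [463.9252624511719, -481.121337890625], [572.441162109375, -502.10400390625]] 0.14759260418572642
side [ 157  220   79   65 3510] [ 0.5356 -0.4217  0.1485] ((532.7449340820312, -420.38189697265625), (145.67294311523438, 114.95645904541016), 79.69725799560547)
[[601.2767944335938, -359.567138671875], [491.509765625, -340.09954833984375], [466.00238037109375, -480.05694580078125], [574.214599609375, -501.16064453125]] 0.14842590277483786
```

View pics/box_scene.png

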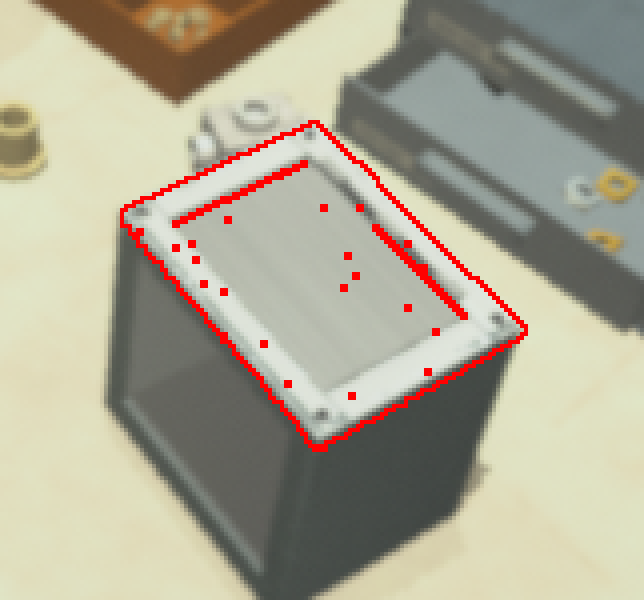

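Run:
```python
from plant import robot
from h import *
np.set_printoptions(precision=3,suppress=True)
for s in(1,-1):
    for p,y in(([.5435,-.030,.028],0),([.5435,-.03,.2],0),([.524,-.419,.25],-.182),([.524,-.419,.145],-.182)):
        print(s,robot.inverse_kinematics(p,[np.pi,0,s*np.pi/2+y]))
s=1 
robot.grip(.75,40)
robot.goto([.5435,-.030,.17],[np.pi,0,np.pi/2*s])
f=robot.grab_frame("wrist");cv2.imwrite("pics/b.png",f["image"][:,:,::-1])
P=cloud(f);m=(abs(P[...,2]-.042)<.005)&(np.hypot(P[...,0]-.5425,P[...,1]+.03)<.035)
Q=P[m];print(m.sum(),Q.min(0),Q.max(0),cv2.minEnclosingCircle((Q[:,:2]*1000).astype(np.float32)))
S=robot.sense();print(S["t"],S["tcp_pos"],S["opening"],S["wrist_force"],S["joint_pos"])
```

```text
1 [ 0.234  0.566 -0.331  2.001  0.305  0.621  1.272]
1 [ 0.288  0.327 -0.383  1.876  0.147  0.965  1.41 ]
1 [ 0.75   0.465 -0.2    1.527  0.097  1.159  1.921]
1 [ 0.77   0.562 -0.229  1.629  0.148  0.968  1.88 ]
-1 [-0.197  0.55   0.227  2.027 -0.214  0.586 -1.394]
-1 [-0.243  0.302  0.271  1.907 -0.098  0.946 -1.496]
-1 [ 0.322  0.475  0.422  1.556 -0.206  1.155 -0.967]
-1 [ 0.34   0.573  0.396  1.658 -0.257  0.963 -0.926]
1153 [ 0.52  -0.051  0.037] [ 0.563 -0.008  0.045] ((541.77197265625, -29.086938858032227), 21.649375915527344)
1.875 [ 0.544 -0.03   0.17 ] 0.7514947657276813 [ 0.076 -0.194 -0.087] [ 0.284  0.363 -0.382  1.905  0.169  0.904  1.389]
```

View pics/b.png

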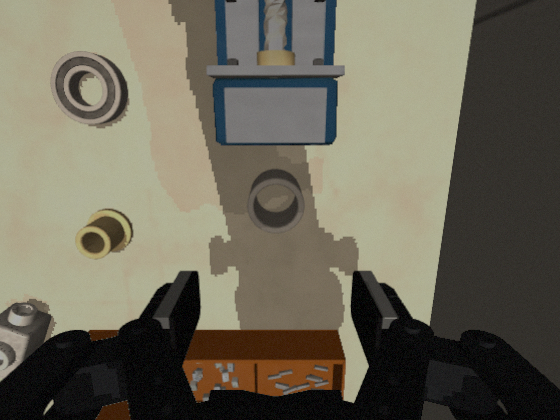

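The wrist view shows the sleeve's rim at (276,203), clear of the vice jaw, which ends at about row 143. The bush at (103,235) is well away. The measured centre is (0.542, -0.029), so I'll go down and grip.

Run:
```python
from plant import robot
from h import *
np.set_printoptions(precision=3,suppress=True)
def st(l):
    S=robot.sense();print(l,S["t"],S["tcp_pos"],S["tcp_rot"],S["opening"],S["wrist_force"])
robot.move_straight([.5435,-.0293,.06],vel=.1)
c=robot.move_straight([.5435,-.0293,.028],vel=.04,contact_N=6); st(c)
if not c:
    robot.grip(0,45); st('grip')
    robot.move_straight([.5435,-.0293,.10],vel=.08); st('lift')
    f=robot.grab_frame("wrist");cv2.imwrite("pics/c.png",f["image"][:,:,::-1])
    f=robot.grab_frame("side");cv2.imwrite("pics/c2.png",f["image"][:,:,::-1])
```

```text
False 4.075 [ 0.544 -0.029  0.028] [ 3.141 -0.     1.571] 0.74685706073996 [ 0.748 -0.328  0.306]
grip 4.4 [ 0.544 -0.029  0.029] [3.141 0.    1.571] 0.4883710496678983 [-0.871 -0.57   4.906]
lift 5.45 [ 0.543 -0.029  0.099] [-3.14   0.     1.571] 0.48646710152741746 [-0.185 -0.772 -1.635]
```

View pics/c.png

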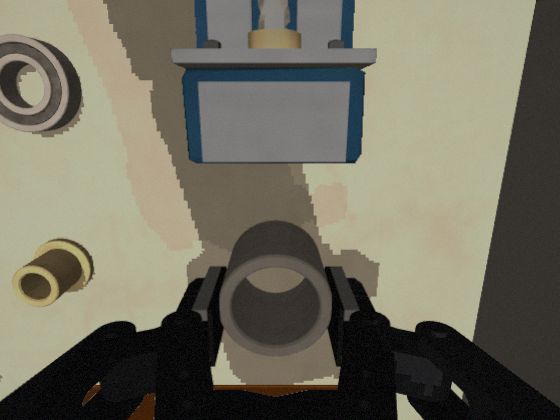

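The sleeve is held upright between the pads, with its rim centred near (275,300). The force of -1.6 N matches its weight. Next I'll carry it over the box.

Run:
```python
from plant import robot
from h import *
np.set_printoptions(precision=3,suppress=True)
def st(l):
    S=robot.sense();print(l,S["t"],S["tcp_pos"],S["tcp_rot"],S["opening"],S["wrist_force"])
robot.move_straight([.5435,-.0293,.24],vel=.15)
o=[np.pi,0,np.pi/2-.182]
robot.goto([.526,-.419,.25],o); st('above')
f=robot.grab_frame("wrist");cv2.imwrite("pics/d.png",f["image"][:,:,::-1])
P=cloud(f);S=robot.sense()["tcp_pos"]
m=(np.hypot(P[...,0]-S[0],P[...,1]-S[1])<.026)&(P[...,2]>.18)&(P[...,2]<.30)
u=P[m];print('pts z pct',np.percentile(u[:,2],[2,50,90,98]))
m&=abs(P[...,2]-np.percentile(u[:,2],95))<.006
f=robot.grab_frame("side");cv2.imwrite("pics/d2.png",f["image"][:,:,::-1])
f=robot.grab_frame("scene");cv2.imwrite("pics/d3.png",f["image"][:,:,::-1])
```

```text
above 8.0833 [ 0.527 -0.416  0.25 ] [ 3.141 -0.002  1.392] 0.4916467921841567 [-0.228 -0.305 -1.377]
pts z pct [0.225 0.261 0.278 0.293]
```

View pics/d.png

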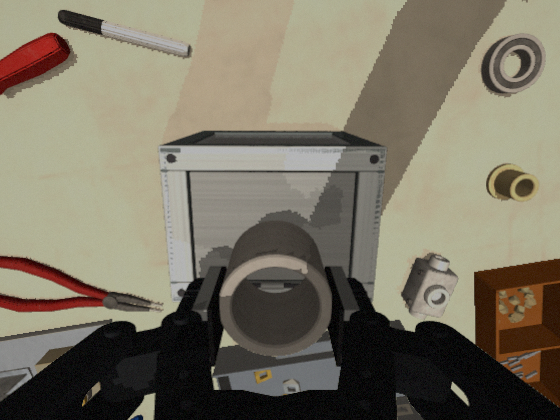

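View pics/d3.png

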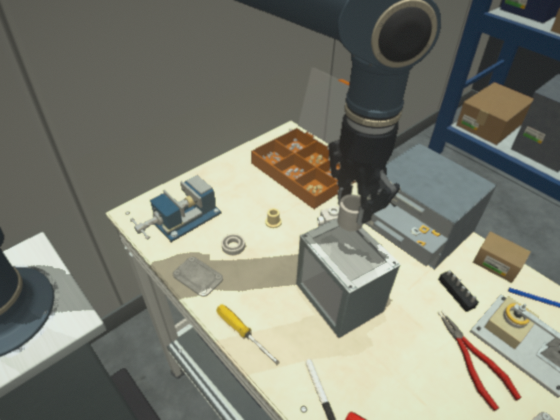

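The tool is square to the box, and the sleeve (column 275) is centred on the opening (columns 190–356). Going down now.

Run:
```python
from plant import robot
from h import *
np.set_printoptions(precision=3,suppress=True)
def st(l):
    S=robot.sense();print(l,S["t"],S["tcp_pos"],S["opening"],S["wrist_force"])
robot.move_straight([.526,-.419,.19],vel=.1);st('19')
c=robot.move_straight([.526,-.419,.142],vel=.05,contact_N=12);st(c)
f=robot.grab_frame("scene");cv2.imwrite("pics/e.png",cv2.resize(f["image"][150:350,220:440,::-1],None,fx=3,fy=3)[:600])
f=robot.grab_frame("wrist");cv2.imwrite("pics/e2.png",f["image"][:,:,::-1])
```

```text
19 8.9833 [ 0.526 -0.419  0.191] 0.4818664769105831 [-0.126  0.925 -1.67 ]
False 10.0917 [ 0.526 -0.419  0.142] 0.4860651098890884 [ 0.051 -0.154 -0.95 ]
```

View pics/e.png

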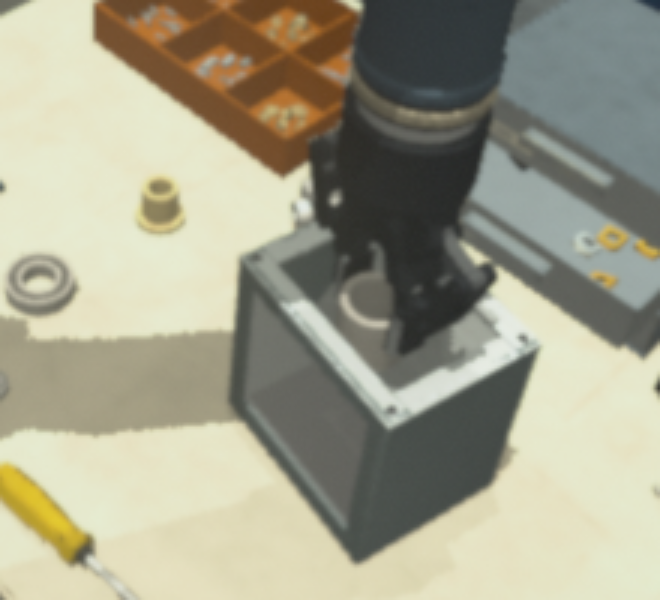

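View pics/e2.png

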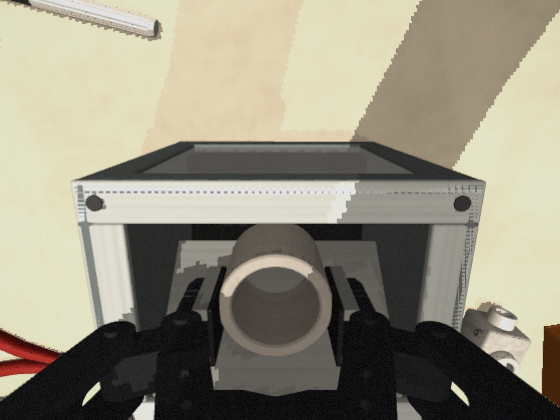

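Run:
```python
from plant import robot
from h import *
np.set_printoptions(precision=4,suppress=True)
f=robot.grab_frame("wrist");P=cloud(f)
for v,u in((262,276),(350,276),(265,285),(305,226),(305,327)): print('rim',np.nanmedian(P[v-2:v+3,u-1:u+2].reshape(-1,3),0))
for v,u in((210,276),(205,200),(290,100)): print('top',np.nanmedian(P[v-1:v+2,u-1:u+2].reshape(-1,3),0))
for v,u in((250,200),(375,276),(250,365)): print('flap',P[v,u])
print(robot.sense()["tcp_pos"])
```

```text
rim [ 0.506  -0.4145  0.1559]
rim [ 0.5419 -0.4211  0.1562]
rim [ 0.5076 -0.4115  0.1561]
rim [ 0.5191 -0.4357  0.1564]
rim [ 0.5262 -0.399   0.1558]
top [ 0.4883 -0.4113  0.1505]
top [ 0.4815 -0.4375  0.1504]
top [ 0.5075 -0.4833  0.1503]
flap [ 0.5193 -0.4587  0.0928]
flap [ 0.5655 -0.4254  0.1418]
flap [ 0.5355 -0.3708  0.0926]
[ 0.5261 -0.4191  0.1423]
```

The rim is at z = 0.156, so the sleeve's centre is 15 mm below the top of the box. The flap is open about 0.8 rad and the sleeve is still held. Releasing it now.

Run:
```python
from plant import robot
from h import *
np.set_printoptions(precision=3,suppress=True)
robot.sleep(.2)
robot.grip(.65); robot.sleep(.4)
S=robot.sense();print(S["t"],S["opening"],S["wrist_force"])
f=robot.grab_frame("wrist");cv2.imwrite("pics/f0.png",f["image"][:,:,::-1])
robot.move_straight([.526,-.419,.30],vel=.12)
robot.sleep(1.0)
f=robot.grab_frame("wrist");cv2.imwrite("pics/f.png",f["image"][:,:,::-1])
P=cloud(f);c=np.array([.532,-.4205]);a=np.array([np.cos(-.182),np.sin(-.182)]);b=np.array([-a[1],a[0]])
d=P[...,:2]-c;x=d@a;y=d@b;m=(abs(x)<.036)&(abs(y)<.05)&(P[...,2]<.2)
print('flap z',m.sum(),np.percentile(P[m][:,2],[2,50,98]), [np.median(P[m&(abs(x-q)<.008)][:,2]) for q in(-.03,-.015,0.) ])
f=robot.grab_frame("scene");np.savez("f_scene.npz",**f);cv2.imwrite("pics/g.png",cv2.resize(f["image"][150:350,220:440,::-1],None,fx=3,fy=3)[:600])
P=cloud(f);hsv=cv2.cvtColor(f["image"],cv2.COLOR_RGB2HSV)
m=(P[...,2]>.022)&(P[...,2]<.05)&(P[...,0]>.45)&(P[...,0]<.66)&(P[...,1]<-.07)&(P[...,1]>-.2)&(hsv[...,1]>70)
print('bush',m.sum(),P[m].mean(0));S=robot.sense();print(S["t"],S["wrist_force"])
```

```text
11.1333 0.6492674885099834 [-0.04  -0.889  0.069]
flap z 10349 [0.147 0.148 0.15 ] [np.float64(0.1484524272380876), np.float64(0.14840241398208662), np.float64(0.14840534066654226)]
bush 90 [ 0.571 -0.179  0.029]
13.75 [-0.784 -0.172 -0.736]
```

View pics/f.png

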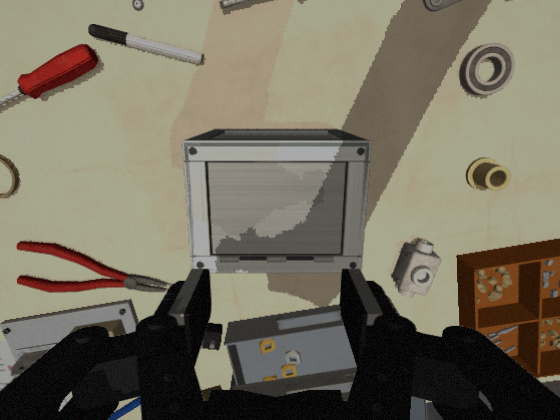

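View pics/g.png

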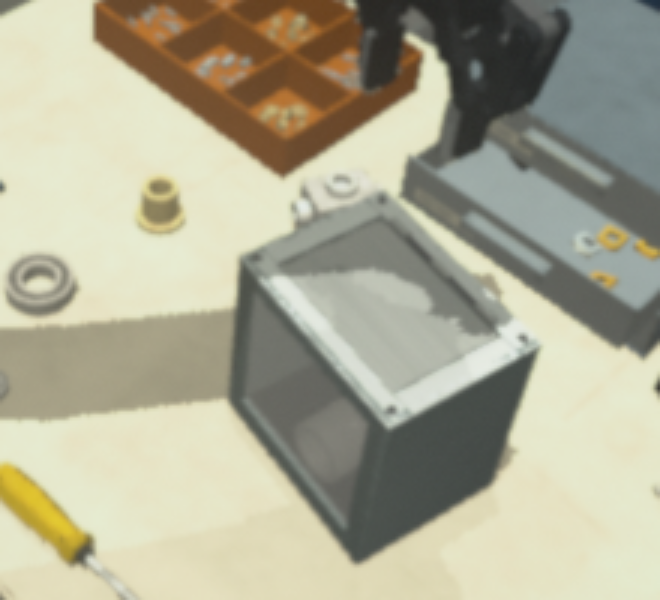

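The gripper is empty. The flap is shut, reading a level 148 mm across its surface. The sleeve shows through the window on the box floor, at about (320,440) in the crop. The bush hasn't moved. I'm handing the job in.

Run:
```python
from plant import robot
print(robot.close_job())
```

```text
the job is handed in; nothing more can be done
None
```

The steel sleeve is in the clean-parts box with the flap shut behind it. I handed the job in at about 13.8 s of the 38 s allowed; no verdict is reported.

**What I did:** I gripped the sleeve beside the vice with the jaws along y. I carried it over the box, turned the jaws to match the box's yaw of about -10°, and pushed it through the flap. Just before release its centre was about 15 mm below the top of the box and the flap was open about 0.8 rad. I then let it go and backed straight up.

**Last checks:**
- **Flap:** it reads level at z = 0.148 m at three places across it, so it is shut.
- **Sleeve:** the gripper is empty and the sleeve shows through the window on the box floor. I judged this from the picture only and did not measure its resting position.
- **Brass bush:** upright and unmoved to within about 1 mm, at (0.571, -0.179) before and after in the scene view.
- **Robot:** clear of everything, with wrist force about 1 N at the end.

No check failed. The camera views agreed to about 2 mm on the sleeve and 1–2 mm on the box.

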